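Pack two cake cartons head to tail in the carrying tray

ROBOT

A 6-joint arm with a two-finger parallel gripper is mounted at the origin on the work surface. World frame = base frame: x ahead of the robot, y to its left, z up, the work surface at z = 0. Lengths are in m, angles in rad, forces in N, time in s.
With the tool pointing down it reaches from about 0.3 to 0.85 m from the base axis. Payload 5.4 kg.
Tool frame: the origin (TCP) lies on the centre line of the jaws, within the pads' length; the fingertips stand 17 mm ahead of it and the grasp point (between the pads) lies 2 mm behind it; z points along the fingers, y is the line along which they close (so a half turn about z gives the same grasp; the last joint's range is limited). The gripper opens to 85 mm and grips with 20 to 120 N. Pads are 22 mm wide; open, the fingers measure 114 mm over their backs; the gripper's body (76 mm by 85 mm) begins 54 mm behind the grasp point. The pads swing forward as they close: fully open they stand 13 mm farther back than shut.
Start: joints at [1.07, 0.158, 1.597, -0, 1.386, -0.21], TCP at [0.165, 0.551, 0.211] pointing down, gripper open.
Joint ranges: [-2.91, 2.91], [-0.94, 2.29], [0.18, 2.7], [-1.29, 4.43], [0.17, 2.64], [-3, 3]. Speed limits (rad/s): [2.57, 2.57, 3.14, 3.14, 3.14, 3.14].

INTERFACE

Orientations are given as a 3x3 rotation matrix whose columns are the frame's x, y, z axes.
In Python, from workcell import monitor, viewer, r, models gives the robot as it stands.
- The arm moves only by the shell command python3 -m handwheel 'ROWS' [FORCE]. ROWS is JSON, a list of rows, each a list of 5 numbers: the closure in counts, from 0 (fully open) to 255 (shut), then the shift along the tool's x, y, z in cm, then the turn about the tool's z in rad. A call has 1 to 20 rows; each row is the pose to reach, as a shift and turn from the pose commanded when the call began, along the tool's axes at that moment; what a row does not reach only later rows make up. A row lasts 1/12 s, in which the tool goes at most 41.7 mm and 7.16 degrees, less where a joint would pass 70% of its speed; a pose out of reach is approached as far as the arm can. A call with a gripper value outside its range is refused whole. The fingers move at their own pace and stop on an object; FORCE is the grip in N (left out, the last holds). Time passes only in rows, so rows that repeat a pose let the fingers close. It gives the time, the measured TCP pose, the force, the opening and the grip force at its end, in the units of the state.
- monitor.read_state(): the state, without advancing time (a new reading comes with each control period).
- viewer.grab_frame(name): name is "side" or "top"; returns the picture (420x560x3 uint8, blue, green, red); there is no depth.
- viewer.get_calibration(name): a dict with "mtx" (3x3 intrinsics, pixels), "world_to_cam" (4x4, takes a point from world to camera coordinates). Camera axes: x right, y down, z forward; pixel columns grow to the right and rows downward; lengths in m; the calibration is good to about 2 mm. A picture is of the moment at which its call begins. get_calibration takes no time and is no camera call.
- r.finish_job(): hands the job in; it is judged then, once.
Trained networks look in the newest picture that a camera, given by its name, has taken for a name from the list of things; names that differ only in an ending like _2 or _b are one class to them, and where a whole thing is asked for, a point or a joint stands for the part that bears it (a point fixed in the world has none). Each returns a list of dicts, best first, with "conf" (0 to 1); they miss things now and then, are a little off and sometimes report something else, mostly with a low value. They report only what shows in the picture. A call takes as long as a camera call. They do not tell look-alikes from the thing itself.
- models.masks_of(query, camera): "mask" (420x560 bool, what is visible of it).
- models.tip_of(query, camera): "at" ([x, y, z] in m, in world coordinates, good to about 4 mm: a listed point, or the origin of a listed thing).
The state is a dict: "clock": time; "joints": joint angles; "dq": joint speeds; "joint_efforts": joint torques, N m; "position": TCP position; "tcp_rot": TCP orientation; "force": force on the tool from outside, world axes, zero at the start; "wrist_torque": the same for the moment, N m; "opening": finger opening in m; "grasp_force": force on a finger pad.
Only numpy, scipy, OpenCV 4.12 (cv2) and the standard library are available. Lean on these libraries where they do the work, as an engineer would, in place of code of your own. Each camera call takes 0.05 s, during which the arm holds its last target. There are 200 camera calls.

TASK

Pack the two wedge-shaped cake cartons into the shallow black carrying tray, head to tail with their slanted sides facing each other, so that together they fill its rectangle. Both must stand upright and flat on the tray's floor, square with its walls; keep the cartons upright all the way, since there is cake inside.

Things in the scene. Friction and masses are not known exactly. Their poses are not given: they have to be found in the camera images.
- tray: Shallow open plastic tray, black walls and grey floor, fixed to the counter. Outside 182 mm (along its x) x 174 mm (y) x 33 mm high; walls 6 mm thick, inside 170 x 162 mm, floor 8 mm above the counter, walls 25 mm above the floor. Origin: centre of its underside; x, y along its sides, z up.
- carton_a: Closed brown card carton, a wedge in plan, 0.2 kg, 60 mm high. Origin: underside. x along its length to the narrow end (-70 to +70 mm), z up. Straight side at y = -32.5 mm; slanted side from y = 57.5 at x = -70 to 7.5 at x = 70 (ends 90 and 40 mm wide). Above the origin a stiff upright strip to pinch across y: 70 mm along x, 12 mm thick, 60 to 94 mm above the underside.
- carton_b: Second wedge carton, identical to carton_a in shape, size and axes. Turned 180 degrees to one another, slants together, the two make a 140 x 130 mm rectangle. (A rectangular brown carton with the same strip stands on the counter too: not wanted.)
- carton_a_slant (a point): Middle of the slanted side of carton a, 32.5 mm from its origin along +y, 30 mm up.
- carton_b_slant (a point): Middle of the slanted side of carton b, 32.5 mm from its origin along +y, 30 mm up.
Mind the look-alikes: they are no part of the job. What is shaped like the carton_a but pink is not meant.

How it is judged:
At the end, for the whole second after the job is handed in: Both wedge cartons stand on the tray's floor (within 6 mm, tilted under 5 degrees), square with its walls within 15 degrees (along its x or its y), head to tail: middles of the two slanted sides within 50 mm of each other, each origin within 75 mm of the tray's centre, at rest (z of carton_a in the frame of tray between 0.004 and 0.014 m and z of carton_b in the frame of tray between 0.004 and 0.014 m and angle between each of carton_a, carton_b's own z axis and vertical below 0.09 rad and horizontal distance between each of carton_a, carton_b and tray below 0.075 m and horizontal distance between carton_a_slant and carton_b_slant below 0.05 m and linear speed of each of carton_a, carton_b below 0.02 m/s and (angle between the x axis of carton_a and the x axis of tray, either way round below 0.26 rad or angle between the x axis of carton_a and the y axis of tray, either way round below 0.26 rad) and (angle between the x axis of carton_b and the x axis of tray, either way round below 0.26 rad or angle between the x axis of carton_b and the y axis of tray, either way round below 0.26 rad)); the robot touches nothing.
It fails at once if a cake carton is tipped by more than 40 degrees (angle between any of carton_a, carton_b's own z axis and vertical above 0.7 rad).
It also fails if it takes over 54 s, if anything falls off the work surface, if the arm or the gripper's body presses on something with over 40 N, if the wrist force passes 120 N, or if a joint passes its speed limit or range.

## Working session

There is one attempt and no reset: what is moved stays moved. The work goes in short steps, Python scripts to look and compute and a shell command to move; the robot and the scene stay as the last step left them, time stands still between calls to the robot, and variables do not carry over. Pictures are saved under pics/ and viewed, at most 10 in all, crops included, and the job is handed in when it is done.

```bash
mkdir -p pics
cat > h.py <<'E'
from workcell import monitor, viewer, r, models
import numpy as np, cv2
def proj(name,p):
    c=viewer.get_calibration(name);p=np.atleast_2d(p)
    q=(np.c_[p,np.ones(len(p))]@np.array(c["world_to_cam"]).T)[:,:3]@np.array(c["mtx"]).T
    return q[:,:2]/q[:,2:]
def back(name,uv,z):
    c=viewer.get_calibration(name);T=np.array(c["world_to_cam"]);K=np.array(c["mtx"])
    uv=np.atleast_2d(uv);d=np.c_[uv,np.ones(len(uv))]@np.linalg.inv(K).T@T[:3,:3]
    o=-T[:3,:3].T@T[:3,3];return o+d*((z-o[2])/d[:,2])[:,None]
E
python3 - <<'E'
from h import *
np.set_printoptions(precision=3,suppress=True)
a=viewer.grab_frame("top");b=viewer.grab_frame("side")
cv2.imwrite("pics/t1.png",a);cv2.imwrite("pics/s1.png",b)
for q in ["tray","carton_a","carton_a_slant"]:
    for d in models.tip_of(q,"top"): print(q,np.array(d["at"]),d["conf"],proj("top",d["at"]))
s=monitor.read_state();print(s["clock"],s["position"],s["tcp_rot"],s["opening"])
for i,d in enumerate(models.masks_of("carton_a","top")):
    print(d["conf"],cv2.minAreaRect(np.argwhere(d["mask"])[:,::-1].astype(np.float32)))
E
```

```text
tray [ 0.557  0.217 -0.001] 0.68 [[177.656 156.817]]
carton_a [ 0.318  0.152 -0.002] 0.82 [[199.551 246.847]]
carton_a [ 0.492 -0.284 -0.   ] 0.76 [[366.257 182.286]]
carton_a [ 0.205 -0.27  -0.   ] 0.75 [[361.828 292.673]]
carton_a [ 0.669 -0.074 -0.002] 0.58 [[286.901 116.685]]
carton_a_slant [0.348 0.171 0.035] 0.89 [[189.21  235.062]]
carton_a_slant [ 0.18  -0.291  0.033] 0.81 [[373.08 304.71]]
carton_a_slant [ 0.692 -0.096  0.028] 0.72 [[295.378 104.403]]
0.25 [0.165 0.551 0.211] [[-0.958  0.287 -0.   ]
 [ 0.287  0.958 -0.001]
 [ 0.    -0.001 -1.   ]] 0.0853585838532904
0.89 ((368.7500305175781, 180.25003051757812), (35.35533905029297, 62.93250274658203), 45.0)
0.8 ((288.14813232421875, 110.29341125488281), (59.03118896484375, 37.35601043701172), 55.61965560913086)
0.72 ((368.49810791015625, 299.04339599609375), (42.26350402832031, 57.805171966552734), 47.48955535888672)
0.6 ((195.1000213623047, 242.70001220703125), (37.11872863769531, 60.373836517333984), 63.43495178222656)
```

View pics/t1.png

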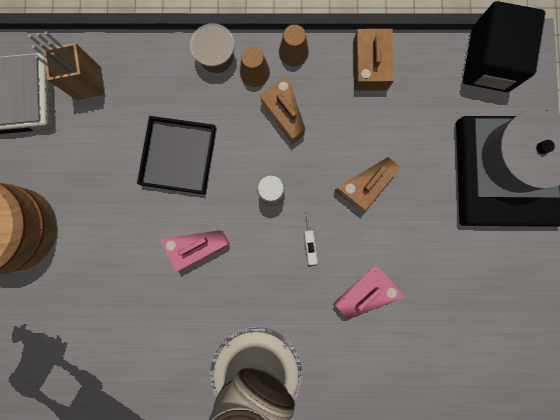

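View pics/s1.png

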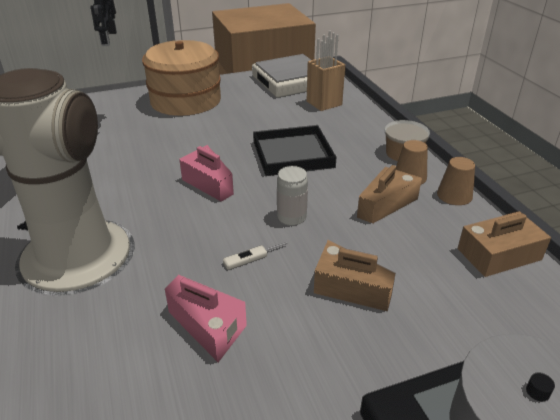

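The pictures show two brown wedges, at top-view px (286,110) and (367,185), and the tray at (177,156). The pink wedges at (195,245) and (368,297) and the brown box at (374,60) are look-alikes. Next I fit the poses to the masks from both views.

```bash
cat >> h.py <<'E'
from scipy.optimize import minimize
W=np.array([[-70,-32.5],[70,-32.5],[70,7.5],[-70,57.5]])/1e3
S=np.array([[-35,-6],[35,-6],[35,6],[-35,6]])/1e3
def prism(P,z0,z1): return np.r_[np.c_[P,np.full(len(P),z0)],np.c_[P,np.full(len(P),z1)]]
CART=[prism(W,0,.06),prism(S,.06,.094)]
TRAY=[prism(np.array([[-91,-87],[91,-87],[91,87],[-91,87]])/1e3,0,.033)]
def sil(cam,parts,p,z=0.):
    m=np.zeros((420*4,560*4),np.uint8);c,s=np.cos(p[2]),np.sin(p[2])
    for P in parts:
        Q=P@np.array([[c,s,0],[-s,c,0],[0,0,1]])+[p[0],p[1],z]
        h=cv2.convexHull(((proj(cam,Q)+.5)*4).astype(np.float32))
        cv2.fillConvexPoly(m,np.round(h).astype(np.int32),1)
    return cv2.resize(m.astype(np.float32),(560,420),interpolation=cv2.INTER_AREA)
def fit(masks,parts,p0,z=0.):
    def f(p):
        t=0
        for cam,m in masks.items():
            s=sil(cam,parts,p,z);t+=1-np.minimum(s,m).sum()/np.maximum(s,m).sum()
        return t/len(masks)
    return minimize(f,p0,method="Nelder-Mead",options=dict(initial_simplex=np.array(p0)+np.array([[0,0,0],[.012,0,0],[0,.012,0],[0,0,.15]]),xatol=2e-4,fatol=1e-5,maxiter=250))
def find(query,parts,xy,angs,z=0.,cams=("top","side"),hz=.03):
    ms={}
    for cam in cams:
        u=proj(cam,[xy[0],xy[1],z+hz])[0];best=None
        for d in models.masks_of(query,cam):
            m=d["mask"];c=np.argwhere(m).mean(0)[::-1]
            e=np.hypot(*(c-u))
            if e<25 and (best is None or e<best[0]): best=(e,m)
        if best is not None: ms[cam]=best[1].astype(np.float32)
    rs=sorted([fit(ms,parts,[xy[0],xy[1],a],z) for a in angs],key=lambda q:q.fun)
    return list(ms),[(np.round(q.x,4),round(q.fun,3)) for q in rs[:3]]
E
python3 - <<'E'
from h import *
viewer.grab_frame("top");viewer.grab_frame("side")
A=np.arange(0,6.28,np.pi/4)
for cams in (("top","side"),("top",)):
    print("tray",find("tray",TRAY,(.557,.217),[0,.3,-.3],cams=cams,hz=.015))
    print("far",find("carton_a",CART,(.669,-.074),A,cams=cams))
    print("near",find("carton_a",CART,(.492,-.284),A,cams=cams))
print(monitor.read_state()["clock"])
E
```

```text
tray (['top', 'side'], [(array([ 0.5586,  0.2149, -0.1298]), np.float64(0.054)), (array([ 0.5584,  0.2148, -0.1306]), np.float64(0.054)), (array([ 0.5578,  0.215 , -0.1313]), np.float64(0.054))])Traceback (most recent call last):
  File "<stdin>", line 6, in <module>
  File "h.py", line 40, in find
    rs=sorted([fit(ms,parts,[xy[0],xy[1],a],z) for a in angs],key=lambda q:q.fun)
               ~~~^^^^^^^^^^^^^^^^^^^^^^^^^^^^
  File "h.py", line 30, in fit
    return minimize(f,p0,method="Nelder-Mead",options=dict(initial_simplex=np.array(p0)+np.array([[0,0,0],[.012,0,0],[0,.012,0],[0,0,.15]]),xatol=2e-4,fatol=1e-5,maxiter=250))
    res = _minimize_neldermead(fun, x0, args, callback, bounds=bounds,
                               **options)
    fxr = func(xr)
    fx = function(np.copy(x), *(wrapper_args + args))
  File "h.py", line 28, in f
    s=sil(cam,parts,p,z);t+=1-np.minimum(s,m).sum()/np.maximum(s,m).sum()
  File "h.py", line 21, in sil
    h=cv2.convexHull(((proj(cam,Q)+.5)*4).astype(np.float32))
                       ~~~~^^^^^^^
  File "h.py", line 4, in proj
    c=viewer.get_calibration(name);p=np.atleast_2d(p)
ValueError: time passes only in moves, steps and waits
```

```bash
sed -i 's/viewer.get_calibration(name)/CAL[name]/; s/^import numpy as np, cv2/&\nCAL={n:viewer.get_calibration(n) for n in ("top","side")}/' h.py
python3 - <<'E'
from h import *
viewer.grab_frame("top");viewer.grab_frame("side")
A=np.arange(0,6.28,np.pi/4)
print("tray",find("tray",TRAY,(.557,.217),[-.13],cams=("top",),hz=.015))
for cams in (("top","side"),("top",)):
    for n,xy in (("far",(.669,-.074)),("near",(.492,-.284))):
        try: print(n,find("carton_a",CART,xy,A,cams=cams))
        except Exception as e: print(n,cams,e)
print(monitor.read_state()["clock"])
E
```

```text
tray (['top'], [(array([ 0.5576,  0.2155, -0.1363]), np.float64(0.032))])
far (['top', 'side'], [(array([ 0.6704, -0.0697,  3.7957]), np.float64(0.043)), (array([ 0.6701, -0.07  ,  3.789 ]), np.float64(0.044)), (array([ 0.6707, -0.07  ,  3.7876]), np.float64(0.044))])
near (['top', 'side'], [(array([ 0.4887, -0.2866, -0.6852]), np.float64(0.039)), (array([ 0.4885, -0.2872,  5.5961]), np.float64(0.04)), (array([ 0.4887, -0.287 , -0.6858]), np.float64(0.04))])
far (['top'], [(array([ 0.6707, -0.0703,  3.7846]), np.float64(0.052)), (array([ 0.6705, -0.0701,  3.7892]), np.float64(0.052)), (array([ 0.6701, -0.0702,  3.786 ]), np.float64(0.053))])
near (['top'], [(array([ 0.4893, -0.2879,  5.6001]), np.float64(0.056)), (array([ 0.4884, -0.2873, -0.6957]), np.float64(0.057)), (array([ 0.4887, -0.2868,  5.5996]), np.float64(0.058))])
1.05
```

```bash
cat > go.py <<'E'
# usage: go.py x y z yaw_of_tool_y  -> shift (cm, tool axes) and turn
import sys; from workcell import monitor; import numpy as np
s=monitor.read_state();R=np.array(s["tcp_rot"]);p=np.array(s["position"])
x=list(map(float,sys.argv[1:]))
d=R.T@(np.array(x[:3])-p)*100
t=-(x[3]-np.arctan2(R[1,1],R[0,1]));t=(t+np.pi)%(2*np.pi)-np.pi
print("shift",np.round(d,2),"turn",round(t,3),"| clock",s["clock"],"pos",np.round(p,4),"tilt",np.round(R[:2,2],4),"open",round(s["opening"],4),"f",np.round(s["force"],1),"q",np.round(s["joints"],2))
E
python3 go.py .4887 -.287 .20 .885
```

```text
shift [-55.04 -70.98   1.14] turn 0.395 | clock 1.05 pos [0.1649 0.5508 0.2114] tilt [ 0. -0.] open 0.0851 f [ 0.5 -0.   0.4] q [ 1.07  0.16  1.6  -0.    1.39 -0.21]
```

```bash
python3 -m handwheel '[[0,-55,-71,1.1,0.395],[0,-55,-71,1.1,0.395],[0,-55,-71,1.1,0.395],[0,-55,-71,1.1,0.395],[0,-55,-71,1.1,0.395],[0,-55,-71,1.1,0.395],[0,-55,-71,1.1,0.395],[0,-55,-71,1.1,0.395],[0,-55,-71,1.1,0.395],[0,-55,-71,1.1,0.395],[0,-55,-71,1.1,0.395],[0,-55,-71,1.1,0.395],[0,-55,-71,1.1,0.395],[0,-55,-71,1.1,0.395],[0,-55,-71,1.1,0.395],[0,-55,-71,1.1,0.395],[0,-55,-71,1.1,0.395],[0,-55,-71,1.1,0.395],[0,-55,-71,1.1,0.395],[0,-55,-71,1.1,0.395]]' 40; python3 go.py .4887 -.287 .20 .885
```

```text
clock: 2.72
position: [0.4652, -0.2288, 0.2011]
tcp_rot: [[-0.773, 0.634, 0.0], [0.634, 0.773, -0.0], [-0.0, 0.0, -1.0]]
force: [0.1, -0.7, 1.1]
opening: 0.0856
grasp_force: 0.0
shift [-5.5  -3.01  0.11] turn -0.001 | clock 2.7167 pos [ 0.4652 -0.2288  0.2011] tilt [ 0.0003 -0.0001] open 0.0856 f [ 0.1 -0.7  1.1] q [-0.69  0.02  1.77  0.    1.36 -1.57]
```

```bash
python3 -m handwheel '[[0,-2.7,-1.5,0,0],[0,-2.7,-1.5,0,0],[0,-2.7,-1.5,0,0],[0,-2.7,-1.5,0,0]]' ; python3 go.py .4887 -.287 .082 .885
```

```text
clock: 3.05
position: [0.476, -0.2547, 0.201]
tcp_rot: [[-0.774, 0.633, -0.001], [0.633, 0.774, 0.001], [0.001, 0.0, -1.0]]
force: [-0.3, 0.6, 0.9]
opening: 0.0854
grasp_force: 0.0
shift [-3.04 -1.7  11.89] turn -0.0 | clock 3.05 pos [ 0.476  -0.2547  0.201 ] tilt [-0.0005  0.0009] open 0.0854 f [-0.3  0.6  0.9] q [-0.72  0.08  1.71  0.    1.36 -1.6 ]
```

```bash
python3 -m handwheel '[[0,-3.05,-1.7,2,0],[0,-3.05,-1.7,4,0],[0,-3.05,-1.7,6,0],[0,-3.05,-1.7,8,0],[0,-3.05,-1.7,9.5,0],[0,-3.05,-1.7,10.5,0],[0,-3.05,-1.7,11.3,0],[0,-3.05,-1.7,11.8,0],[0,-3.05,-1.7,11.8,0],[200,-3.05,-1.7,11.8,0],[255,-3.05,-1.7,11.8,0],[255,-3.05,-1.7,11.8,0],[255,-3.05,-1.7,11.8,0],[255,-3.05,-1.7,11.8,0],[255,-3.05,-1.7,11.8,0],[255,-3.05,-1.7,11.8,0],[255,-3.05,-1.7,11.8,0],[255,-3.05,-1.7,11.8,0]]' 60; python3 go.py .4887 -.287 .082 .885
```

```text
clock: 4.55
position: [0.4891, -0.2877, 0.0832]
tcp_rot: [[-0.774, 0.633, -0.0], [0.633, 0.774, 0.0], [0.0, 0.0, -1.0]]
force: [-0.2, 0.7, 0.6]
opening: 0.0003
grasp_force: 0.0
shift [0.08 0.03 0.12] turn -0.0 | clock 4.55 pos [ 0.4891 -0.2877  0.0832] tilt [-0.  0.] open 0.0003 f [-0.2  0.7  0.6] q [-0.74  0.27  1.73  0.    1.14 -1.63]
```

Run:
```python
from h import *
a=viewer.grab_frame("top");b=viewer.grab_frame("side")
c=np.hstack([cv2.resize(a[120:260,300:440],(400,400)),cv2.resize(b[200:340,280:420],(400,400))])
cv2.imwrite("pics/g1.png",c);print(proj("top",[.489,-.287,.077]),proj("side",[.489,-.287,.077]))
```

```text
[[374.01494602 178.37206315]] [[356.83499899 259.60736079]]
```

View pics/g1.png

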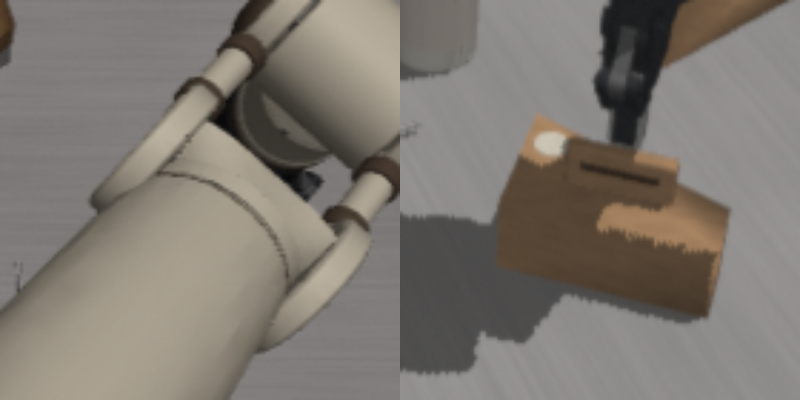

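Run:
```python
from h import *
for z in (.06,.066,.083,.094,.1,.11,.12,.14,.17): print(z,proj("side",[.489,-.2877,z])[0])
b=viewer.grab_frame("side")
cv2.imwrite("pics/g2.png",cv2.resize(b[180:300,290:450],(800,600),interpolation=cv2.INTER_CUBIC))
print(find("carton_a",CART,(.4887,-.287),[-.686],cams=("side",)))
s=monitor.read_state();print(s)
```

```text
0.06 [356.21706587 266.74708592]
0.066 [356.49478077 264.33081414]
0.083 [357.29310422 257.38496287]
0.094 [357.81889323 252.81031051]
0.1 [358.10880939 250.28788117]
0.11 [358.59698569 246.04047993]
0.12 [359.09149544 241.73797429]
0.14 [360.10001474 232.96330402]
0.17 [361.66350418 219.36008949]
(['side'], [(array([ 0.4893, -0.2861, -0.6864]), np.float64(0.023))])
{'clock': 4.75, 'joints': array([-7.44671194e-01,  2.71670719e-01,  1.73203203e+00, -1.82913197e-05,
        1.13792894e+00, -1.62966972e+00]), 'dq': array([-0.0001713 ,  0.00110831,  0.00033007,  0.00061333, -0.00043427,
       -0.00200825]), 'joint_efforts': array([-1.95523869e-03, -4.07783675e+01, -2.98391354e+01, -5.54719427e-04,
        6.36287241e-04,  4.81169536e-05]), 'position': array([ 0.48909416, -0.28774122,  0.08319547]), 'tcp_rot': array([[-7.73918913e-01,  6.33284703e-01, -3.99606669e-05],
       [ 6.33284703e-01,  7.73918914e-01,  1.42501582e-05],
       [ 3.99507231e-05, -1.42780121e-05, -9.99999999e-01]]), 'force': array([-0.14896172,  0.29613297, -0.46880531]), 'wrist_torque': array([ 0.02666115,  0.00767666, -0.03086363]), 'grasp_force': 0.0, 'opening': 9.256052543434628e-05}
```

View pics/g2.png

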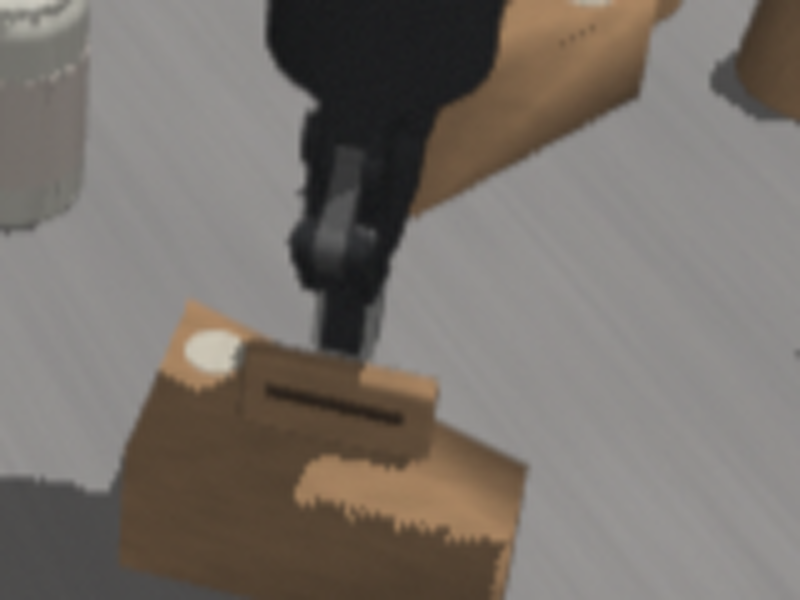

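The side view shows the fingers shut at px (359,251), at or above the top edge of the strip. The carton hasn't moved. I'll raise 4 cm with the fingers shut, so I can see where the tip really is.

```bash
python3 -m handwheel '[[255,0,0,-2,0],[255,0,0,-4,0],[255,0,0,-4,0],[255,0,0,-4,0],[255,0,0,-4,0]]'
python3 - <<'E'
from h import *
p=monitor.read_state()["position"]
b=viewer.grab_frame("side")
for dz in (-.017,0,.02): print(dz,(proj("side",p+[0,0,dz])[0]-[290,160])*5)
cv2.imwrite("pics/g3.png",cv2.resize(b[160:280,290:450],(800,600),interpolation=cv2.INTER_CUBIC))
E
```

```text
clock: 5.17
position: [0.4888, -0.2874, 0.1225]
tcp_rot: [[-0.774, 0.633, -0.001], [0.633, 0.774, 0.001], [0.001, 0.0, -1.0]]
force: [0.2, -0.3, 0.4]
opening: 0.0002
grasp_force: 0.0
-0.017 [340.9431816  439.49289917]
0 [345.13000781 402.97163763]
0.02 [350.17563671 358.95912709]
```

View pics/g3.png

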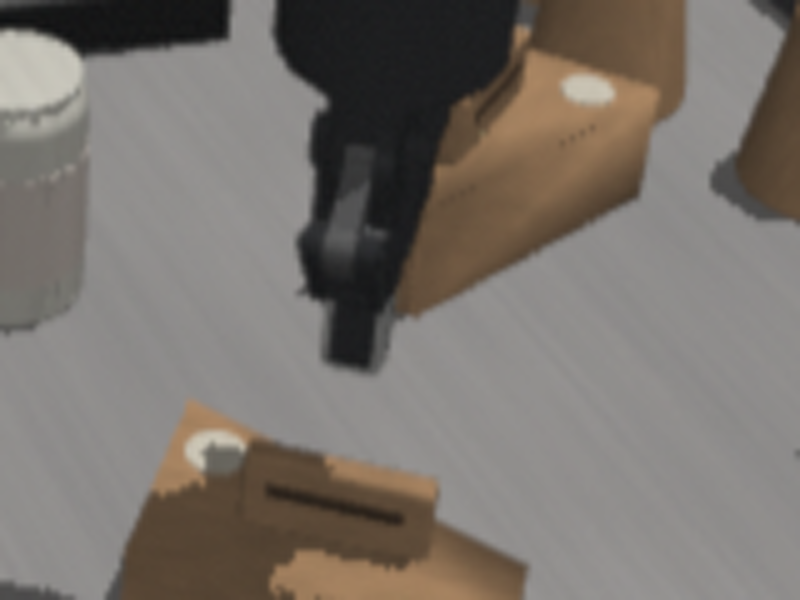

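The tip shows at crop px (352,370), about 32 mm higher than the reported pose implies. So the fingers closed above the strip, and I'll go 3 cm lower.

```bash
python3 -m handwheel '[[0,0,0,0,0],[0,0,0,0,0],[0,0,0,0,0],[0,0,0,0,0],[0,0,0,0,0],[0,0,0,1.5,0],[0,0,0,3,0],[0,0,0,4,0],[0,0,0,5,0],[0,0,0,5.8,0],[0,0,0,6.4,0],[0,0,0,6.9,0],[0,0,0,6.9,0],[255,0,0,6.9,0],[255,0,0,6.9,0],[255,0,0,6.9,0],[255,0,0,6.9,0],[255,0,0,6.9,0],[255,0,0,6.9,0],[255,0,0,6.9,0]]' 60; python3 go.py .4887 -.287 .082 .885
```

```text
clock: 6.88
position: [0.4892, -0.288, 0.0546]
tcp_rot: [[-0.774, 0.633, 0.0], [0.633, 0.774, -0.001], [-0.001, -0.0, -1.0]]
force: [-0.8, -0.1, 1.5]
opening: 0.0102
grasp_force: 60.4
shift [ 0.1   0.04 -2.74] turn 0.0 | clock 6.8833 pos [ 0.4892 -0.288   0.0546] tilt [ 0.0003 -0.0006] open 0.0102 f [-0.8 -0.1  1.5] q [-0.74  0.31  1.75 -0.    1.08 -1.63]
```

```bash
python3 -m handwheel '[[255,0,0,-1,0],[255,0,0,-3,0],[255,0,0,-6,0],[255,0,0,-9,0],[255,0,0,-12,0],[255,0,0,-14.5,0],[255,0,0,-16,0],[255,0,0,-16,0],[255,0,0,-16,0]]'; python3 go.py .5532 .1795 .214 1.436
```

```text
clock: 7.63
position: [0.4893, -0.2879, 0.2148]
tcp_rot: [[-0.774, 0.633, 0.001], [0.633, 0.774, -0.001], [-0.001, -0.0, -1.0]]
force: [0.0, 0.0, -2.5]
opening: 0.0106
grasp_force: 59.8
shift [2.465e+01 4.022e+01 4.000e-02] turn -0.551 | clock 7.6333 pos [ 0.4893 -0.2879  0.2148] tilt [ 0.0011 -0.001 ] open 0.0106 f [ 0.   0.  -2.5] q [-0.74  0.14  1.62  0.    1.39 -1.63]
```

```bash
python3 -m handwheel '[[255,0.7,1.1,0,-0.02],[255,2,3.3,0,-0.05],[255,4,6.5,0,-0.1],[255,6,9.8,0,-0.15],[255,8,13,0,-0.2],[255,10,16.3,0,-0.25],[255,12,19.6,0,-0.3],[255,14,22.8,0,-0.35],[255,16,26.1,0,-0.4],[255,18,29.4,0,-0.44],[255,20,32.6,0,-0.48],[255,21.8,35.6,0,-0.51],[255,23.2,37.9,0,-0.53],[255,24.2,39.4,0,-0.55],[255,24.65,40.2,0,-0.551],[255,24.65,40.2,0,-0.551],[255,24.65,40.2,0,-0.551],[255,24.65,40.2,0,-0.551]]'; python3 go.py .5532 .1795 .214 1.436
python3 - <<'E'
from h import *
b=viewer.grab_frame("side");a=viewer.grab_frame("top")
cv2.imwrite("pics/c1.png",b)
p=monitor.read_state()["position"];z=p[2]-.0546
for c in (("side",),("top","side")):
    try: print(find("carton_a",CART,(.5532,.1795),[-.135],z=z,cams=c))
    except Exception as e: print(e)
E
```

```text
clock: 9.13
position: [0.5525, 0.1784, 0.2135]
tcp_rot: [[-0.991, 0.136, -0.001], [0.136, 0.991, -0.001], [0.001, -0.001, -1.0]]
force: [-0.9, -0.2, -2.3]
opening: 0.0105
grasp_force: 59.7
shift [-0.06  0.12 -0.05] turn -0.001 | clock 9.1333 pos [0.5525 0.1784 0.2135] tilt [-0.0014 -0.0007] open 0.0105 f [-0.9 -0.2 -2.3] q [ 0.1   0.17  1.58 -0.    1.39 -1.33]
(['side'], [(array([ 0.5532,  0.1801, -0.153 ]), np.float64(0.071))])
(['top', 'side'], [(array([ 0.5523,  0.1777, -0.132 ]), np.float64(0.179))])
```

View pics/c1.png

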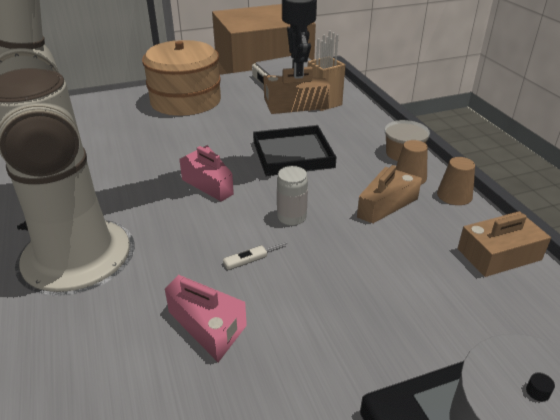

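The carton hangs upright over the tray at px (295,90), at the expected pose. Lowering it now.

```bash
python3 -m handwheel '[[255,-0.05,0.1,2,0],[255,-0.05,0.1,4.5,0],[255,-0.05,0.1,7,0],[255,-0.05,0.1,9.5,0],[255,-0.05,0.1,11.5,0],[255,-0.05,0.1,12.8,0],[255,-0.05,0.1,13.6,0],[255,-0.05,0.1,14.2,0],[255,-0.05,0.1,14.6,0],[255,-0.05,0.1,14.9,0],[255,-0.05,0.1,15.1,0],[255,-0.05,0.1,15.1,0]]'; python3 go.py .5532 .1795 .0626 1.436
```

```text
clock: 10.38
position: [0.5539, 0.1804, 0.0636]
tcp_rot: [[-0.991, 0.134, 0.001], [0.134, 0.991, 0.0], [-0.001, 0.0, -1.0]]
force: [-0.1, 0.7, -1.1]
opening: 0.0106
grasp_force: 59.8
shift [ 0.06 -0.1   0.1 ] turn 0.0 | clock 10.3833 pos [0.5539 0.1804 0.0636] tilt [0.0009 0.0001] open 0.0106 f [-0.1  0.7 -1.1] q [ 0.11  0.33  1.7  -0.    1.11 -1.33]
```

```bash
python3 -m handwheel '[[255,0,0,0.1,0],[255,0,0,0.15,0],[255,0,0,0.15,0],[130,0,0,0.15,0],[130,0,0,0.15,0],[130,0,0,0.15,0],[130,0,0,0.15,0],[130,0,0,-1,0],[130,0,0,-3,0],[130,0,0,-6,0],[130,0,0,-10,0],[130,0,0,-14,0],[0,0,0,-15,0],[0,0,0,-15,0]]'; python3 go.py .6703 -.070 .214 -.919
```

```text
clock: 11.55
position: [0.5566, 0.1808, 0.2195]
tcp_rot: [[-0.991, 0.134, 0.011], [0.134, 0.991, 0.001], [-0.01, 0.003, -1.0]]
force: [0.0, 0.4, 0.3]
opening: 0.0649
grasp_force: 0.0
shift [-14.63 -23.33   0.64] turn 2.355 | clock 11.55 pos [0.5566 0.1808 0.2195] tilt [0.0105 0.0011] open 0.0649 f [0.  0.4 0.3] q [ 0.11  0.17  1.57 -0.    1.39 -1.33]
```

```bash
python3 -m handwheel '[[0,-2,-3,0,0.12],[0,-4,-6,0,0.24],[0,-6,-9,0,0.36],[0,-8,-12,0,0.48],[0,-10,-15,0,0.6],[0,-12,-18,0.6,0.72],[0,-14,-21,0.6,0.84],[0,-14.6,-23.3,0.6,0.96],[0,-14.6,-23.3,0.6,1.08],[0,-14.6,-23.3,0.6,1.2],[0,-14.6,-23.3,0.6,1.32],[0,-14.6,-23.3,0.6,1.44],[0,-14.6,-23.3,0.6,1.56],[0,-14.6,-23.3,0.6,1.68],[0,-14.6,-23.3,0.6,1.8],[0,-14.6,-23.3,0.6,1.92],[0,-14.6,-23.3,0.6,2.04],[0,-14.6,-23.3,0.6,2.16],[0,-14.6,-23.3,0.6,2.26],[0,-14.6,-23.3,0.6,2.355]]'; python3 go.py .6703 -.070 .0546 -.919
python3 - <<'E'
from h import *
b=viewer.grab_frame("side");a=viewer.grab_frame("top")
cv2.imwrite("pics/c2.png",np.vstack([np.hstack([b,a])[::1]])[:, :][0:420:1][:, :]) if 0 else cv2.imwrite("pics/c2.png",cv2.resize(np.hstack([b[100:240,220:420],a[80:220,110:310]]),(800,280)))
for c in (("side",),("top",),("top","side")):
    try: print(find("carton_a",CART,(.5532,.1795),[-.135],z=.008,cams=c))
    except Exception as e: print(e)
E
```

```text
clock: 13.22
position: [0.6661, -0.0699, 0.2056]
tcp_rot: [[0.798, 0.603, -0.003], [0.603, -0.798, 0.001], [-0.002, -0.002, -1.0]]
force: [0.1, 0.3, -0.6]
opening: 0.0854
grasp_force: 0.0
shift [ 0.35  0.3  15.1 ] turn -0.005 | clock 13.2167 pos [ 0.6661 -0.0699  0.2056] tilt [-0.0026  0.0007] open 0.0854 f [ 0.1  0.3 -0.6] q [-0.28  0.41  1.31 -0.    1.43  0.64]
(['side'], [(array([ 0.557 ,  0.1878, -0.1615]), np.float64(0.166))])
(['top'], [(array([ 0.5465,  0.1928, -0.2372]), np.float64(0.912))])
(['top', 'side'], [(array([ 0.5564,  0.1884, -0.1719]), np.float64(0.54))])
```

View pics/c2.png

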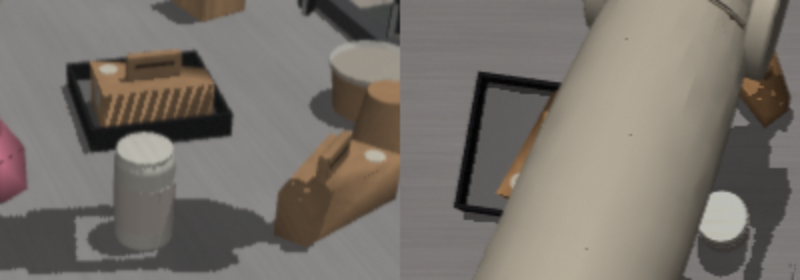

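Carton one stands flat in the tray, in the half nearest the camera. Next I grip the far one.

```bash
python3 -m handwheel '[[0,0.35,0.3,2,0],[0,0.35,0.3,4.5,0],[0,0.35,0.3,7,0],[0,0.35,0.3,9.5,0],[0,0.35,0.3,11.5,0],[0,0.35,0.3,13,0],[0,0.35,0.3,14,0],[0,0.35,0.3,14.7,0],[0,0.35,0.3,15,0],[0,0.35,0.3,15,0],[255,0.35,0.3,15,0],[255,0.35,0.3,15,0],[255,0.35,0.3,15,0],[255,0.35,0.3,15,0],[255,0.35,0.3,15,0],[255,0.35,0.3,15,0],[255,0.35,0.3,15,0],[255,0.35,0.3,15,0]]' 60; python3 go.py .6703 -.070 .0546 -.919
```

```text
clock: 15.02
position: [0.6716, -0.0703, 0.0574]
tcp_rot: [[0.795, 0.607, 0.0], [0.607, -0.795, 0.0], [0.0, -0.0, -1.0]]
force: [-0.4, 1.1, 2.4]
opening: 0.0105
grasp_force: 60.9
shift [-0.08 -0.1   0.28] turn -0.0 | clock 15.0167 pos [ 0.6716 -0.0703  0.0574] tilt [0.0001 0.0001] open 0.0105 f [-0.4  1.1  2.4] q [-0.28  0.56  1.41  0.    1.18  0.64]
```

```bash
python3 -m handwheel '[[255,0,0,-1,0],[255,0,0,-3,0],[255,0,0,-6,0],[255,0,0,-9,0],[255,0,0,-12,0],[255,0,0,-14.5,0],[255,0,0,-16,0],[255,0,0,-17,0],[255,0,0,-17,0],[255,0,0,-17,0]]'; python3 go.py .5632 .253 .2274 -1.706
```

```text
clock: 15.85
position: [0.6713, -0.0703, 0.2267]
tcp_rot: [[0.795, 0.607, -0.001], [0.607, -0.795, 0.0], [-0.0, -0.0, -1.0]]
force: [-0.1, -0.3, -2.5]
opening: 0.0104
grasp_force: 60.5
shift [ 11.02 -32.26  -0.06] turn 0.787 | clock 15.85 pos [ 0.6713 -0.0703  0.2267] tilt [-0.0005  0.0001] open 0.0104 f [-0.1 -0.3 -2.5] q [-0.28  0.41  1.26 -0.    1.47  0.64]
```

```bash
python3 -m handwheel '[[255,0.3,-0.8,0,0.03],[255,0.9,-2.5,0,0.08],[255,1.7,-5,0,0.14],[255,2.7,-8,0,0.21],[255,3.8,-11,0,0.28],[255,4.8,-14,0,0.35],[255,5.8,-17,0,0.42],[255,6.8,-20,0,0.49],[255,7.8,-23,0,0.56],[255,8.8,-26,0,0.63],[255,9.7,-28.5,0,0.69],[255,10.4,-30.5,0,0.74],[255,10.8,-31.6,0,0.77],[255,11,-32.3,0,0.787],[255,11,-32.3,0,0.787],[255,11,-32.3,0,0.787],[255,11,-32.3,0,0.787],[255,11,-32.3,0,0.787]]'; python3 go.py .5632 .253 .0656 -1.706
python3 - <<'E'
from h import *
b=viewer.grab_frame("side");a=viewer.grab_frame("top")
p=monitor.read_state()["position"];z=p[2]-.0574
print(find("carton_a",CART,p[:2],[3.006],z=z,cams=("side",)))
cv2.imwrite("pics/c3.png",cv2.resize(np.hstack([b[40:220,200:400],a[60:240,80:280]]),(800,360)))
E
```

```text
clock: 17.35
position: [0.563, 0.2523, 0.2265]
tcp_rot: [[0.991, -0.135, -0.001], [-0.135, -0.991, -0.0], [-0.001, 0.001, -1.0]]
force: [-0.7, -0.7, -1.4]
opening: 0.0107
grasp_force: 60.4
shift [ 0.02 -0.08 16.09] turn -0.001 | clock 17.35 pos [0.563  0.2523 0.2265] tilt [-0.0011 -0.0005] open 0.0107 f [-0.7 -0.7 -1.4] q [ 0.23  0.26  1.45 -0.    1.43  1.93]
(['side'], [(array([0.5623, 0.2554, 2.9828]), np.float64(0.076))])
```

View pics/c3.png

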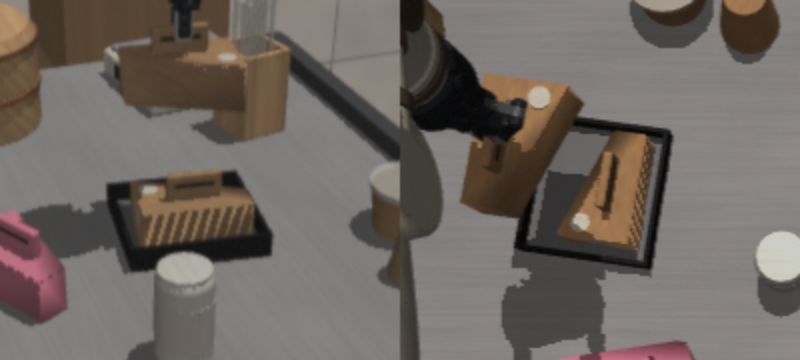

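Head to tail is right: in the top view the held wedge is wide end up, and the placed one at (605,195) is wide end down. Lowering carton two.

```bash
python3 -m handwheel '[[255,0,-0.05,2,0],[255,0,-0.05,4.5,0],[255,0,-0.05,7,0],[255,0,-0.05,8.5,0],[255,0,-0.05,10,0],[255,0,-0.05,11.5,0],[255,0,-0.05,12.8,0],[255,0,-0.05,13.8,0],[255,0,-0.05,14.6,0],[255,0,-0.05,15.2,0],[255,0,-0.05,15.7,0],[255,0,-0.05,16.0,0],[255,0,-0.05,16.1,0],[255,0,-0.05,16.1,0]]'; python3 go.py .5632 .253 .0656 -1.706
```

```text
clock: 18.67
position: [0.5633, 0.2537, 0.0664]
tcp_rot: [[0.991, -0.135, 0.0], [-0.135, -0.991, 0.0], [0.0, -0.0, -1.0]]
force: [0.5, 0.1, -2.4]
opening: 0.0108
grasp_force: 60.3
shift [-0.    0.07  0.08] turn 0.0 | clock 18.6667 pos [0.5633 0.2537 0.0664] tilt [0.0004 0.0001] open 0.0108 f [ 0.5  0.1 -2.4] q [ 0.23  0.41  1.59 -0.    1.14  1.93]
```

```bash
python3 -m handwheel '[[255,0,0,0.1,0],[255,0,0,0.15,0],[255,0,0,0.15,0],[150,0,0,0.15,0],[150,0,0,0.15,0],[150,0,0,0.15,0],[150,0,0,0.15,0],[150,0,0,-1,0],[150,0,0,-3,0],[150,0,0,-6,0],[150,0,0,-10,0],[150,0,0,-14,0],[150,0,0,-15,0],[150,-4,-4,-15,0],[150,-8,-8,-15,0],[150,-12,-12,-15,0],[150,-15,-15,-15,0],[150,-15,-15,-15,0]]'
python3 - <<'E'
from h import *
b=viewer.grab_frame("side");a=viewer.grab_frame("top")
cv2.imwrite("pics/c4.png",cv2.resize(np.hstack([b[60:240,200:400],a[60:240,80:280]]),(800,360)))
for d in models.tip_of("carton_a_slant","top")+models.tip_of("carton_a","top")+models.tip_of("carton_a","side"): print(np.round(d["at"],3),d["conf"])
for c in (("top",),("side",)):
  for xy,a0 in (((.5532,.1795),-.135),((.563,.253),3.006)):
    try: print(find("carton_a",CART,xy,[a0],z=.008,cams=c))
    except Exception as e: print(e)
s=monitor.read_state();print(s["clock"],s["position"])
E
```

```text
clock: 20.17
position: [0.4358, 0.4208, 0.2173]
tcp_rot: [[0.991, -0.135, 0.001], [-0.135, -0.991, 0.001], [0.001, -0.001, -1.0]]
force: [0.7, -0.1, -0.0]
opening: 0.0351
grasp_force: 0.0
[0.561 0.225 0.038] 0.89
[0.348 0.169 0.033] 0.88
[ 0.182 -0.296  0.033] 0.87
[ 0.202 -0.27  -0.001] 0.95
[0.556 0.182 0.009] 0.81
[ 0.32   0.152 -0.002] 0.7
[0.566 0.248 0.003] 0.61
[ 0.202 -0.267 -0.003] 0.88
[0.554 0.178 0.009] 0.85
[0.325 0.152 0.006] 0.77
[0.553 0.226 0.043] 0.68
(['top'], [(array([ 0.5536,  0.1801, -0.1241]), np.float64(0.036))])
(['top'], [(array([0.5627, 0.2547, 3.0053]), np.float64(0.208))])
(['side'], [(array([ 0.5564,  0.1912, -0.1291]), np.float64(0.131))])
(['side'], [(array([0.5494, 0.2027, 3.3313]), np.float64(0.144))])
20.6167 [0.43799762 0.41844738 0.21633118]
```

View pics/c4.png

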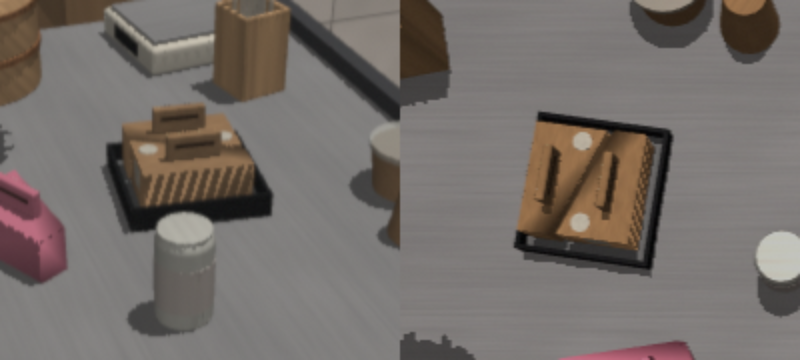

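Both wedges stand flat and square in the tray, slants together: px (548,175) and (608,185) in the right-hand view. The gripper is clear, so I'm handing in.

```bash
python3 -c "
from workcell import r
print(r.finish_job())"
```

```text
the job is handed in; nothing more can be done
None
```

Both brown wedge cartons are in the tray, upright, square with its walls and head to tail with slants facing; I handed the job in at about 20.6 s of the 54 s allowed, and the hand-in returned no verdict.

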